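# Release and slide back a press terminal cover

## Task

Open the heat press's terminal box: press the snap tab fully in (it stays in), then push the released cover along its rails, completely off its seat and onto the ledge of the box, so that the terminals lie open. Only touch and push: do not pick up or lift the cover, leave it lying flat on the ledge, and leave the mug, the tape roll, the cup and the screwdriver where they are.

Things in the scene. Friction and masses are not known exactly. Their poses are not given: they have to be found in the camera images.
- tbox: The terminal box, bolted down: low teal metal box 130 (x) x 220 (y) x 50 mm (z, to its level deck), gland on +x. Origin: centre of underside, z up. In its frame, along y: two back-stop blocks (8 mm high, at x = +-43) at 93 to 102; the seat at 8 to 92; the snap tab at -30 to 6; the ledge from -30 to an end kerb at -104, side kerbs 5 mm high. The cover leaves only towards -y, over the tab.
- seat (a point): Centre of the cover's seat on the deck, at box (0, 50, 50) mm; axes as the box's. Two aluminium rails, 10 mm high, run along y beside it at |x| = 40 to 58 mm, y = 8 to 92 mm in the box's frame, with lips over the cover's flanges. In the middle is a well, 64 x 64 mm, with brass terminals, their tops 7 mm below the deck.
- cover: The terminal cover: loose black plastic slab, 84 mm long (y), flanges 96 mm wide (x) and 5 mm thick, raised ribbed middle 64 mm wide and 16 mm high; 80 to 170 g. Origin: centre of its underside, which starts at the seat point, axes as the box's. Wholly off its seat after 84 mm towards -y; meets the end kerb after 112 mm. Slides at about 2 N with the tab in; with the tab out it is blocked after 2 mm.
- cover_end (a point): Middle of the cover's upright +y end face (the end away from the tab), 64 mm wide, 8 mm above the deck: the spot to push towards -y. Moves with the cover; axes as the box's.
- tab_top (a point): The spot to press, on top of the snap tab: a steel plate 60 (x) x 36 mm (y), 2 mm beyond the seated cover's -y end. The point lies at box (0, -14) mm, 22 mm from the cover's end face; the tab's top is 7 mm above the deck (57 mm above the table) when out, 2 mm below the deck when in. Moves with the tab; axes as the box's.
- tab (a joint): How far the snap tab is pressed down, m: 0 out (cover latched), 0.009 fully in. It resists with a steady 4 to 5 N, meets a hard stop when fully in, and stays where it is left. The cover passes over it only beyond 0.007, where its top is flush with the deck.
- mug: A plain white mug, 82 mm wide, 95 mm tall, handle to its +y, standing beyond the box. Origin: centre of its underside. Bystander.
- tape: A roll of tape lying flat, 84 mm wide, 25 mm tall, beyond the box. Origin: centre of its underside. Bystander.
- cup: A white plastic cup, 72 mm wide, 90 mm tall, between the robot and the box. Origin: centre of its underside. Bystander.
- driver: A screwdriver lying on the table between the robot and the box, 180 mm long along its x. Origin: under its middle. Bystander.
There are look-alikes about, which are no part of the job. There is more than one size of the cover; the one meant has the size given above.

How it is judged:
On the way, in this order (a step that is already met when the one before it is completed fails the run):
1. the tab is pressed in while the cover is still on its seat (value of joint tab above 0.0065 m and y of cover in the frame of tbox above 0.04 m), for 0.1 s.
2. the cover is off its seat (y of cover in the frame of tbox below -0.03 m), for 0.2 s.
At the end, for the whole second after the job is handed in: The cover lies at rest and flat (within 0.06 rad, underside within 4 mm of the deck) on the ledge, its centre at least 80 mm from its seated place along the box, and the tab is still in (over 6.5 mm) (y of cover in the frame of tbox between -0.07 and -0.03 m and z of cover in the frame of tbox between 0.046 and 0.054 m and angle between cover's own z axis and vertical below 0.06 rad and linear speed of cover below 0.01 m/s and value of joint tab above 0.0065 m); the robot touches nothing.
It fails at once if the cover is lifted more than 12 mm off the deck, or tipped more than 0.3 rad (z of cover in the frame of tbox above 0.062 m or angle between cover's own z axis and vertical above 0.3 rad).
It fails at once if the mug, tape roll or cup is shifted by more than 15 mm or tipped by more than 0.3 rad ((distance of mug from where it was at the start of the episode above 0.015 m or angle between mug's own z axis and vertical above 0.3 rad) or (distance of tape from where it was at the start of the episode above 0.015 m or angle between tape's own z axis and vertical above 0.3 rad) or (distance of cup from where it was at the start of the episode above 0.015 m or angle between cup's own z axis and vertical above 0.3 rad)).
It fails at once if the screwdriver is shifted by more than 15 mm (distance of driver from where it was at the start of the episode above 0.015 m).
It also fails if it takes over 38 s, if anything falls off the work surface, if the arm or the gripper's body presses on something with over 40 N, if the wrist force passes 120 N, or if a joint passes its speed limit or range.

## Robot

A 6-joint arm with a two-finger parallel gripper is mounted at the origin on the work surface. World frame = base frame: x ahead of the robot, y to its left, z up, the work surface at z = 0. Lengths are in m, angles in rad, forces in N, time in s.
With the tool pointing down it reaches from about 0.375 to 0.925 m from the base axis. Payload 5.7 kg.
Tool frame: the origin (TCP) lies at the very end of the fingers, on their centre line; the grasp point (between the pads) lies 19 mm behind it (r.grip_depth is the distance from the TCP to the grasp point, in m); z points along the fingers, y is the direction in which the jaws open and shut (so a half turn about z gives the same grasp; the last joint's range is limited). The gripper opens to 85 mm and grips with 20 to 120 N. Pads are 22 mm wide; open, the fingers measure 114 mm over their backs; the gripper's body (76 mm by 85 mm) begins 54 mm behind the grasp point. The pads swing forward as they close: fully open they stand 13 mm farther back than shut.
Start: joints at [-1.462, 0.359, 1.51, -0, 1.272, -0.115], TCP at [0.133, -0.585, 0.231] pointing down, gripper open.
Joint ranges: [-2.97, 2.97], [-1.01, 2.36], [0.21, 2.38], [-0.96, 4.11], [0.2, 2.71], [-2.98, 2.98]. Speed limits (rad/s): [2.39, 2.39, 3.14, 3.14, 3.14, 3.14].

## Interface

Orientations are given as a unit quaternion [w, x, y, z].
In Python, from station import r, vision, nets gives the robot as it stands.
- The arm moves only by the shell command python3 -m crank 'ROWS' [FORCE]. ROWS is JSON, a list of rows, each a list of 5 numbers: the shift along the world's x, y, z in mm, then the turn about the world's z in rad, then the finger opening in mm, from 0 to 85.4. In form: [[dx, dy, dz, yaw, gripper], ...]. A call has 1 to 12 rows; each row shifts and turns the commanded pose from where the row before left it; what a row does not reach is not made up. A row lasts 1/10 s, in which the tool goes at most 50 mm and 8.59 degrees, less where a joint would pass 70% of its speed; a pose out of reach is approached as far as the arm can. A call with a gripper value outside its range is refused whole. The fingers move at their own pace and stop on an object; FORCE is the grip in N (left out, the last holds). Time passes only in rows, so rows that do not move let the fingers close. It gives the time, the measured TCP pose, the force and the opening at its end, in the units of the state.
- r.state(): the state, without advancing time (a new reading comes with each control period).
- vision.read_camera(name): name is "scene" or "top" or "wrist"; returns (picture, depth): 384x512x3 uint8, red, green, blue; 384x512 float32, m along the optical axis (not along the pixel's ray), 0 where there is no reading.
- vision.camera_params(name): a dict with "fov_y" (degrees; the focal length in pixels is half the picture's height over the tangent of half this angle, whatever the lens; pixels are square), "cx", "cy" (the principal point, pixels), "world_to_cam" (4x4, takes a point from world to camera coordinates); the wrist camera has in their place "mount" (4x4, takes a point from camera to tool coordinates, whose origin is the TCP and whose axes are the flange's). Camera axes: x right, y up, looking along -z (the intrinsics and any distortion apply to the point x, -y, -z); pixel columns grow to the right and rows downward; lengths in m; the calibration is good to about 2 mm. A picture is of the moment at which its call begins: read the wrist's pose just before it. camera_params takes no time and is no camera call.
- r.sign_off(): hands the job in, once; it reports no verdict.
Trained networks look in the newest picture that a camera, given by its name, has taken for a name from the list of things; names that differ only in an ending like _2 or _b are one class to them, and where a whole thing is asked for, a point or a joint stands for the part that bears it (a point fixed in the world has none). Each returns a list of dicts, best first, with "confidence" (0 to 1); they miss things now and then, are a little off and sometimes report something else, mostly with a low value. They report only what shows in the picture. A call takes as long as a camera call. They do not tell look-alikes from the thing itself.
- nets.boxes_of(camera, query): "xyz" ([x, y, z] in m, in world coordinates, good to about 4 mm: the middle of the surface that is visible of it).
The state is a dict: "time_s": time; "joints": joint angles; "qvel": joint speeds; "tau": joint torques, N m; "position": TCP position; "tcp_rot": TCP orientation; "force": force on the tool from outside, world axes, zero at the start; "moment": the same for the moment, N m; "width": finger opening in m.
Only numpy, scipy, OpenCV 4.12 (cv2) and the standard library are available. Lean on these libraries where they do the work, as an engineer would, in place of code of your own. Each camera call takes 0.05 s, during which the arm holds its last target.

## Working session

There is one attempt and no reset: what is moved stays moved. The work goes in short steps, Python scripts to look and compute and a shell command to move; the robot and the scene stay as the last step left them, time stands still between calls to the robot, and variables do not carry over. Pictures are saved under pics/ and viewed, and the job is handed in when it is done.

```bash
ls; mkdir -p pics; cat > h.py <<'E'
import numpy as np,cv2
from station import r,vision,nets
def save(n,cam):
    p,d=vision.read_camera(cam); np.savez('pics/%s.npz'%n,p=p,d=d)
    cv2.imwrite('pics/%s.png'%n,cv2.resize(p[:,:,::-1],(768,576),interpolation=cv2.INTER_CUBIC)); return p,d
E
python3 - <<'E'
from h import *
s=r.state();print(s)
for c in ['scene','top']:
    save(c+'0',c); P=vision.camera_params(c); print(c,P)
    for q in ['tbox','cover','tab_top','mug','tape','cup','driver']:
        print(q,[(np.round(b['xyz'],3).tolist(),round(b['confidence'],2)) for b in nets.boxes_of(c,q)])
E
```

```text
pics
{'time_s': 0.0, 'joints': array([-1.46212245e+00,  3.59520368e-01,  1.51144399e+00, -2.55609586e-05,
        1.27250125e+00, -1.15115389e-01]), 'qvel': array([ 1.49819827e-05, -1.73708440e-03, -4.07100326e-04,  5.09660406e-04,
        1.48834409e-03,  1.05819826e-04]), 'tau': array([ 4.92422492e-03, -5.27614617e+01, -2.78618199e+01,  7.01066037e-04,
        1.29424068e-02, -2.80164636e-05]), 'position': array([ 0.13305506, -0.58435544,  0.23044004]), 'tcp_rot': array([-9.36512698e-04,  9.93745468e-01,  1.11664978e-01, -9.19632908e-06]), 'force': array([0.09582601, 0.84155119, 0.42300585]), 'moment': array([0.02631699, 0.00429342, 0.0570651 ]), 'width': 0.08540355139589859}
scene {'fov_y': 50.60395819272248, 'cx': 254.76516454040754, 'cy': 187.72365132554398, 'world_to_cam': array([[ 0.76082575,  0.64895143,  0.00249388, -0.44597445],
       [-0.38878654,  0.45272674,  0.80242353,  0.16263638],
       [ 0.51960485, -0.61147407,  0.59674975, -1.3237331 ],
       [ 0.        ,  0.        ,  0.        ,  1.        ]])}
tbox [([0.599, -0.018, 0.052], 0.86)]
cover [([0.62, 0.213, 0.00
[... 263 characters left out ...]
 {'fov_y': 47.43321830344446, 'cx': 251.8212378842713, 'cy': 191.82802967793054, 'world_to_cam': array([[ 0.0225447 , -0.99967637,  0.01178543,  0.01827079],
       [ 0.9922968 ,  0.02381153,  0.12157335, -0.56675761],
       [-0.12181464,  0.00895381,  0.99251248, -0.91042023],
       [ 0.        ,  0.        ,  0.        ,  1.        ]])}
tbox [([0.566, 0.006, 0.05], 0.74)]
cover [([0.678, -0.221, 0.02], 0.94), ([0.566, 0.085, 0.06], 0.72), ([0.611, 0.218, 0.012], 0.59)]
tab_top [([0.572, 0.022, 0.059], 0.69), ([0.425, 0.168, 0.021], 0.68)]
mug [([0.735, -0.04, 0.038], 0.88)]
tape [([0.739, 0.112, 0.026], 0.68)]
cup []
driver [([0.438, -0.051, 0.024], 0.93), ([0.736, -0.037, 0.037], 0.22)]
```

View pics/scene0.png

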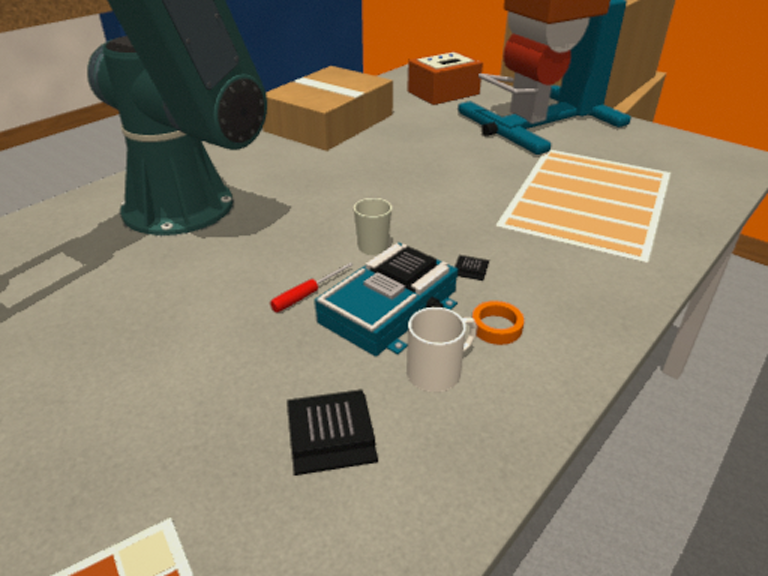

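View pics/top0.png

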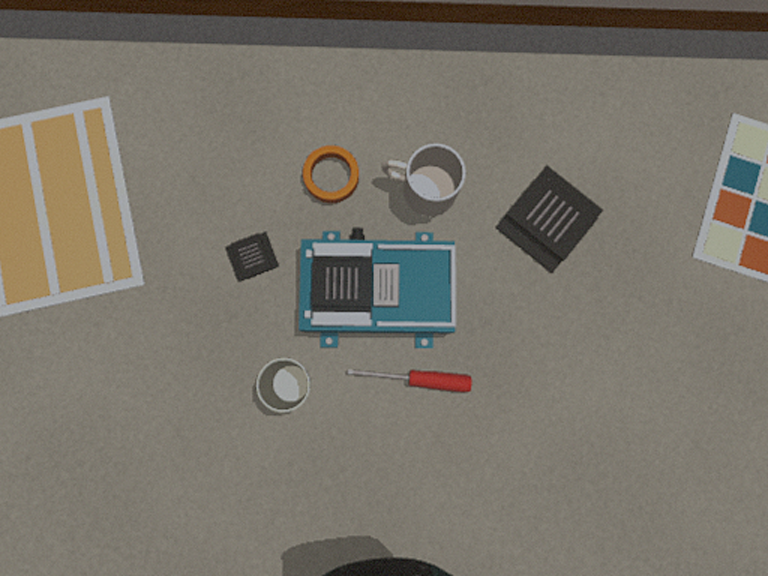

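The covers in the top picture are a small one at (250,256), a large one at (550,218), and one between the rails on the box at (340,283). The last fits the description, since it is on the seat next to the tab. I'll measure the box and enlarge a crop of it.

```bash
cat >> h.py <<'E'
def cloud(d,cam,T=None):
    P=vision.camera_params(cam); f=192/np.tan(np.radians(P['fov_y']/2))
    v,u=np.mgrid[0:384,0:512]
    c=np.stack([(u-P['cx'])/f*d,-(v-P['cy'])/f*d,-d,np.ones_like(d)],-1)
    M=np.linalg.inv(P['world_to_cam']) if T is None else T
    return (c@M.T)[...,:3]
E
python3 - <<'E'
from h import *
z=np.load('pics/top0.npz');p,d=z['p'],z['d'];X=cloud(d,'top')
print('table z',np.median(X[300:330,350:400,2]))
hsv=cv2.cvtColor(p,cv2.COLOR_RGB2HSV)
reg=np.zeros(d.shape,bool);reg[155:228,195:312]=1
reg&=d>0
deck=reg&(X[...,2]>.040)&(X[...,2]<.075)
pts=X[deck]
print('box top z',np.percentile(pts[:,2],[5,50,95]))
rc=cv2.minAreaRect((pts[:,:2]*1000).astype(np.float32));print('raised rect mm',rc)
teal=deck&(hsv[...,0]>85)&(hsv[...,0]<105)&(hsv[...,1]>120);print('teal z',np.median(X[teal][:,2]))
for nm,(u,v) in dict(cover=(340,283),tab=(387,285),railp=(342,250),railm=(340,319),stop1=(308,254),stop2=(307,314)).items():
    u,v=int(u/1.5),int(v/1.5); print(nm,X[v-1:v+2,u-1:u+2].reshape(-1,3).mean(0).round(4))
def seg(m):
    n,l,s,c=cv2.connectedComponentsWithStats(m.astype(np.uint8))
    i=1+np.argmax(s[1:,4]); return l==i
dark=seg(reg&(p.max(2)<70)&(X[...,2]>.058)); q=X[dark]; print('cover',q.mean(0),cv2.minAreaRect((q[:,:2]*1000).astype(np.float32)))
k=reg&(hsv[...,1]<60)&(p.max(2)>110)
tb=np.zeros_like(k);tb[174:207,248:267]=1
q=X[seg(k&tb)];print('tab',q.mean(0),cv2.minAreaRect((q[:,:2]*1000).astype(np.float32)))
# heights around
for nm,(a,b,c,e) in dict(mug=(85,150,255,315),tape=(95,138,198,242),cup=(235,278,168,210),drv=(242,265,228,318)).items():
    q=X[a:b,c:e].reshape(-1,3);q=q[q[:,2]>.008];print(nm,np.percentile(q,[1,99],axis=0).round(3).tolist())
cv2.imwrite('pics/crop.png',cv2.resize(p[150:235,190:315,::-1],None,fx=6,fy=6,interpolation=cv2.INTER_CUBIC))
E
```

```text
table z 0.0002351258686112967
box top z [0.04795794 0.05327315 0.06735229]
raised rect mm ((569.8090209960938, 33.449501037597656), (130.8155059814453, 220.17201232910156), 0.8239758014678955)
teal z 0.050164551490668396
cover [0.569  0.0858 0.0667]
tab [0.5675 0.0187 0.0577]
railp [0.6168 0.0833 0.0606]
railm [0.5193 0.0847 0.0605]
stop1 [0.6097 0.132  0.0578]
stop2 [0.5247 0.131  0.0577]
cover [0.56827185 0.08352799 0.06610494] ((568.0940551757812, 83.71092224121094), (67.80843353271484, 83.50428771972656), 1.3698084354400635)
tab [0.56898761 0.02072358 0.05713193] ((568.9379272460938, 20.733470916748047), (58.06230163574219, 34.06880187988281), 1.2830737829208374)
mug [[0.451, -0.081, 0.008], [0.761, 0.04, 0.972]]
tape [[0.451, 0.04, 0.009], [0.779, 0.146, 0.972]]
cup [[0.394, 0.121, 0.009], [0.461, 0.19, 0.094]]
drv [[0.423, -0.103, 0.012], [0.451, 0.07, 0.963]]
```

View pics/crop.png

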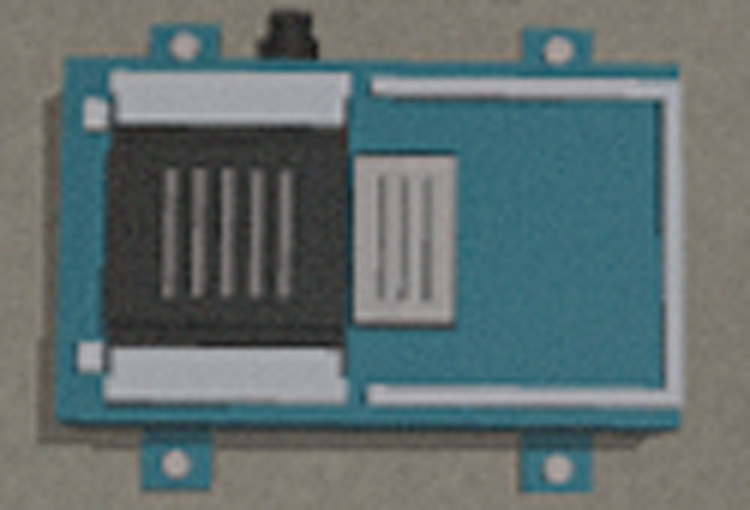

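The crop confirms it. The middle cover is 84 mm long, sits between the white rails, and has the steel tab (387,285) at its -y end. The heights check out: deck 50, tab 57, cover 66 mm. The box centre is about (0.5695, 0.0335) with a yaw of about 1°. I'm moving over the tab with the fingers shut.

```bash
python3 -m crank '[[18,25,0,0.057,0],[18,25,0,0.057,0],[18,25,0,0.057,0],[18,25,0,0.057,0],[18,25,0,0.057,0],[18,25,0,0.057,0],[18,25,0,0.057,0],[18,25,0,0.057,0],[18,25,0,0.057,0],[18,25,0,0.057,0],[18,25,0,0.057,0],[18,25,0,0.057,0]]' 40
python3 -m crank '[[18,25,0,0.057,0],[18,25,0,0.057,0],[18,25,0,0.057,0],[18,25,0,0.057,0],[18,25,0,0.057,0],[18,25,0,0.057,0],[18,25,0,0.057,0],[18,25,0,0.057,0],[18,25,0,0.057,0],[18,25,0,0.057,0],[18,25,0,0.057,0],[18,25,0,0.057,0]]'
python3 -m crank '[[0,0,0,0,0],[0,0,0,0,0]]'
python3 - <<'E'
from h import *
s=r.state();print(s['position'],s['tcp_rot'],s['force'],s['width'],s['time_s'])
save('w1','wrist');print(vision.camera_params('wrist'))
E
```

```text
time_s: 2.0
position: [0.3498, -0.284, 0.2315]
tcp_rot: [0.0, 0.898, 0.439, 0.0]
force: [0.6, -0.0, 0.1]
width: -0.0002
time_s: 3.2
position: [0.5658, 0.0161, 0.2313]
tcp_rot: [0.0, 0.699, 0.715, 0.0]
force: [0.1, 0.1, -0.7]
width: 0.0
time_s: 3.4
position: [0.5651, 0.0154, 0.2311]
tcp_rot: [-0.0, 0.699, 0.715, -0.0]
force: [-0.5, -0.0, -0.6]
width: -0.0004
[0.56511833 0.01537627 0.23107118] [-1.17503657e-04  6.99310897e-01  7.14817564e-01 -3.25734467e-04] [-0.47004184 -0.0309751  -0.63627601] -0.0003918922823382336 3.4
{'fov_y': 68.15038007041498, 'cx': 257.8083660775502, 'cy': 192.044560063486, 'mount': array([[-1.17373269e-03,  9.46734757e-01,  3.22012302e-01,
         8.37054507e-02],
       [ 9.99999267e-01,  1.01584840e-03,  6.58337706e-04,
        -1.08575604e-03],
       [ 2.96155505e-04,  3.22012839e-01, -9.46735255e-01,
        -1.41735799e-01],
       [ 0.00000000e+00,  0.00000000e+00,  0.00000000e+00,
         1.00000000e+00]])}
```

View pics/w1.png

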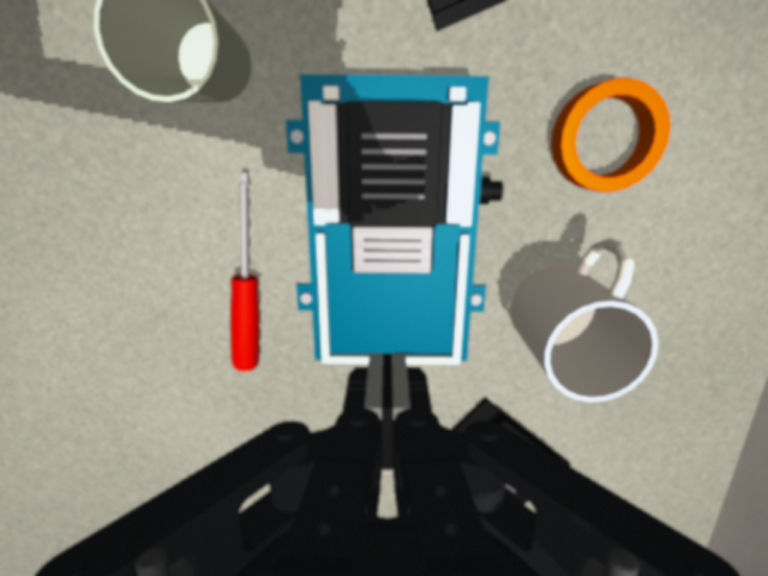

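The picture shows the cover at (393,165), the tab at (393,250), and the driver, mug and tape clear of the fingers. Descending over the tab.

```bash
python3 -m crank '[[1,1,-30,0,0],[1,1,-30,0,0],[1,1,-30,0,0],[1,1,-30,0,0],[0,0,-20,0,0],[0,0,-18,0,0],[0,0,-6,0,0],[0,0,0,0,0]]'
python3 -m crank '[[0,0,-4,0,0],[0,0,-4,0,0],[0,0,-2,0,0],[0,0,-2,0,0],[0,0,-2,0,0],[0,0,0,0,0]]'
```

```text
time_s: 4.25
position: [0.5681, 0.0182, 0.0668]
tcp_rot: [-0.001, 0.7, 0.714, -0.001]
force: [-0.1, 0.4, 0.0]
width: 0.0
time_s: 4.85
position: [0.5694, 0.0189, 0.0534]
tcp_rot: [0.0, 0.7, 0.715, 0.0]
force: [0.1, -0.9, 1.7]
width: 0.0004
```

```bash
python3 -m crank '[[0,0,-2,0,0],[0,0,-2,0,0],[0,0,0,0,0]]'
python3 -m crank '[[0,0,-2,0,0],[0,0,0,0,0]]'
```

```text
time_s: 5.15
position: [0.5694, 0.0189, 0.0491]
tcp_rot: [0.0, 0.7, 0.714, 0.0]
force: [0.9, 0.3, 0.2]
width: 0.0002
time_s: 5.35
position: [0.5695, 0.019, 0.0479]
tcp_rot: [0.0, 0.7, 0.715, 0.0]
force: [-1.8, -0.9, 9.9]
width: -0.0003
```

```bash
python3 -m crank '[[0,0,-1,0,0],[0,0,0,0,0]]'
python3 -m crank '[[0,0,6,0,0],[0,0,20,0,0],[0,0,20,0,0],[0,20,10,0,0],[0,30,0,0,0],[0,30,0,0,0],[0,30,0,0,0],[0,20,0,0,0],[0,0,0,0,0],[0,0,0,0,0]]'
python3 - <<'E'
from h import *
s=r.state();print(s['position'],s['force'],s['time_s'])
p,d=save('top1','top');X=cloud(d,'top')
print('tab z',X[183:196,254:262,2].round(4).mean(), 'cover', X[187:191,225:229].reshape(-1,3).mean(0))
cv2.imwrite('pics/crop1.png',cv2.resize(p[150:235,190:315,::-1],None,fx=6,fy=6,interpolation=cv2.INTER_CUBIC))
p,d=save('sc1','scene');X=cloud(d,'scene')
m=(abs(X[...,0]-.569)<.02)&(abs(X[...,1]-.019)<.012)&(d>0);print('scene tab z',np.median(X[m][:,2]))
E
```

```text
time_s: 5.55
position: [0.5695, 0.019, 0.0479]
tcp_rot: [0.0, 0.7, 0.715, 0.0]
force: [-4.1, -0.1, 18.5]
width: 0.0003
time_s: 6.55
position: [0.5686, 0.1491, 0.1018]
tcp_rot: [-0.0, 0.699, 0.715, -0.001]
force: [0.1, 0.2, -0.0]
width: -0.0002
[0.56863585 0.14912585 0.10179527] [ 0.08403752  0.15765793 -0.02399191] 6.55
tab z 0.05713365384615384 cover [0.56806411 0.08480705 0.06585605]
scene tab z 0.0497586059788499
```

View pics/sc1.png

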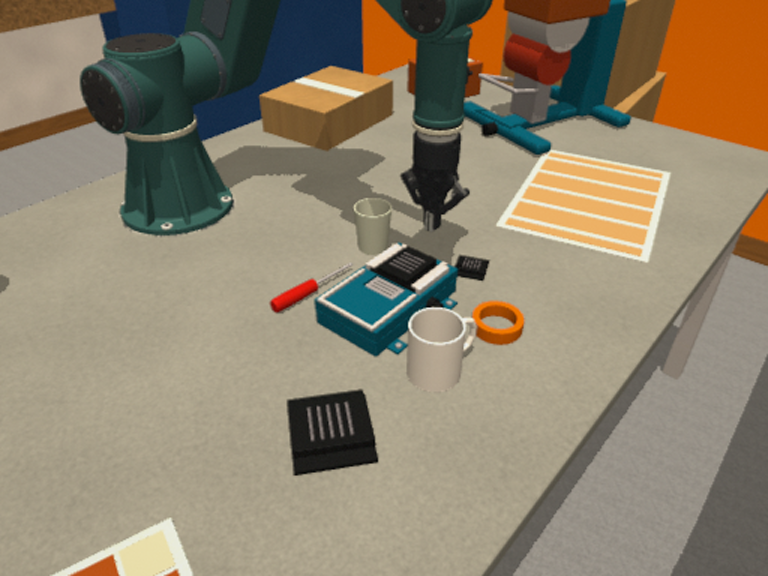

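```bash
python3 - <<'E'
from h import *
for n,c in [('scene0','scene'),('sc1','scene'),('top0','top'),('top1','top')]:
    d=np.load('pics/%s.npz'%n)['d'];X=cloud(d,c)
    for y0 in (.019,-.03):
        m=(abs(X[...,0]-.569)<.02)&(abs(X[...,1]-y0)<.012)&(d>0)&(X[...,2]<.08);print(n,y0,m.sum(),np.percentile(X[m][:,2],[10,50,90]).round(4))
E
```

```text
scene0 0.019 97 [0.0573 0.0587 0.0601]
scene0 -0.03 98 [0.0505 0.0519 0.0533]
sc1 0.019 92 [0.0484 0.0498 0.0513]
sc1 -0.03 102 [0.0502 0.0517 0.0529]
top0 0.019 208 [0.0554 0.0574 0.0594]
top0 -0.03 203 [0.0479 0.0502 0.0523]
top1 0.019 210 [0.046  0.0482 0.0503]
top1 -0.03 204 [0.0483 0.0503 0.0524]
```

View pics/crop1.png

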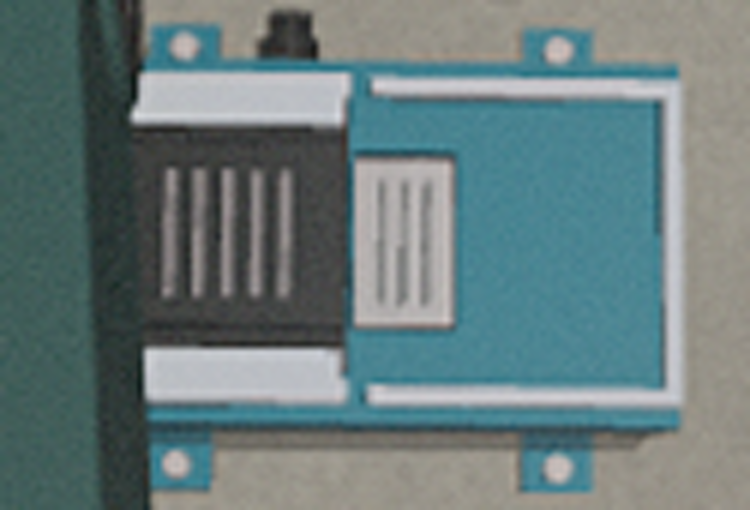

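The tab now reads 48 mm in both cameras, 2 mm below the deck, so it is fully in. (My first top value was skewed by a no-reading pixel.) The cover hasn't moved. Now I lower behind the cover's +y end and push.

```bash
python3 -m crank '[[0,0,-15,0,0],[0,0,-15,0,0],[0,0,-10,0,0],[0,0,-5,0,0],[0,0,0,0,0]]'
python3 -m crank '[[0,-4,0,0,0],[0,-4,0,0,0],[0,-4,0,0,0],[0,-4,0,0,0],[0,-4,0,0,0],[0,-4,0,0,0]]'
```

```text
time_s: 7.15
position: [0.5687, 0.1484, 0.0566]
tcp_rot: [-0.0, 0.7, 0.714, -0.001]
force: [0.9, 0.7, 0.7]
width: -0.0001
time_s: 7.75
position: [0.5693, 0.1247, 0.0575]
tcp_rot: [0.0, 0.7, 0.714, 0.0]
force: [-0.6, 0.4, 0.9]
width: 0.0003
```

```bash
python3 -m crank '[[0,-5,0,0,0],[0,-5,0,0,0],[0,-5,0,0,0],[0,-5,0,0,0]]'
cat > look.py <<'E'
from h import *; import sys
n=sys.argv[1]
p,d=save('t'+n,'top');X=cloud(d,'top')
dark=(p.max(2)<75)&(d>0)&(X[...,2]>.060)&(X[...,2]<.070)&(abs(X[...,0]-.569)<.045)&(X[...,1]>-.08)&(X[...,1]<.14)
q=X[dark];print('cover',q.mean(0),cv2.minAreaRect((q[:,:2]*1000).astype(np.float32)),np.percentile(q[:,1],[1,99]))
cv2.imwrite('pics/c%s.png'%n,cv2.resize(p[150:235,190:315,::-1],None,fx=6,fy=6,interpolation=cv2.INTER_CUBIC))
p,d=save('s'+n,'scene')
cv2.imwrite('pics/cs%s.png'%n,cv2.resize(p[120:270,180:360,::-1],None,fx=4,fy=4,interpolation=cv2.INTER_CUBIC))
s=r.state();print(s['position'],s['force'],s['time_s'])
E
python3 look.py 2
```

```text
time_s: 8.15
position: [0.5691, 0.1045, 0.0573]
tcp_rot: [-0.0, 0.7, 0.714, -0.0]
force: [0.7, 1.7, 1.3]
width: 0.0
cover [0.56460203 0.0348197  0.06599842] ((564.5968627929688, 50.93136978149414), (71.45222473144531, 81.45553588867188), 0.7010312676429749) [0.0108009  0.09115907]
[0.56909482 0.10417697 0.05719647] [ 0.21543643 -0.06461738  0.1740185 ] 8.25
```

View pics/cs2.png

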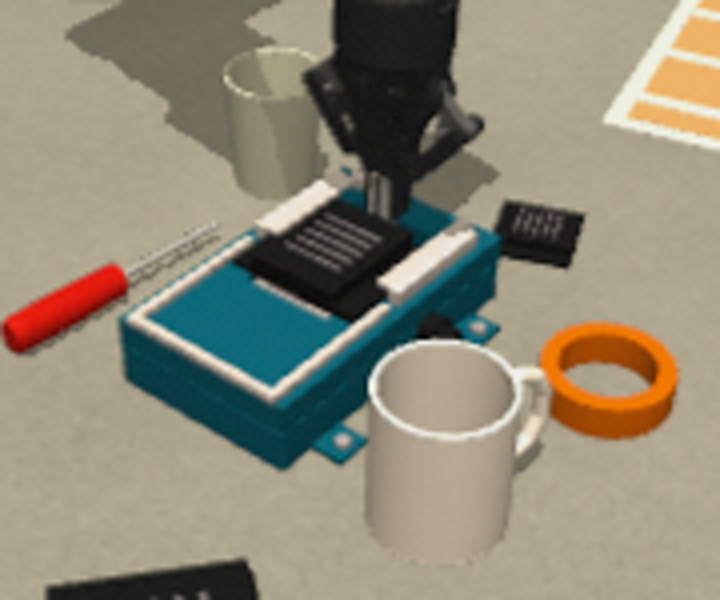

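The cover slides flat over the tab. Its leading edge is at y≈0.011, so it has moved about 31 mm, and the finger offset is about 10 mm as expected. Another 68 mm or so to go.

```bash
python3 -m crank '[[0,-6,0,0,0],[0,-6,0,0,0],[0,-6,0,0,0],[0,-6,0,0,0],[0,-6,0,0,0],[0,-6,0,0,0],[0,-6,0,0,0],[0,-6,0,0,0]]'
python3 -m crank '[[0,-5,0,0,0],[0,-5,0,0,0],[0,-4,0,0,0],[0,-3,0,0,0],[0,-2,0,0,0],[0,0,0,0,0],[0,0,0,0,0]]'
python3 look.py 3
```

```text
time_s: 9.05
position: [0.5691, 0.0564, 0.0573]
tcp_rot: [-0.0, 0.7, 0.714, -0.0]
force: [0.6, 1.0, 0.2]
width: -0.0001
time_s: 9.75
position: [0.5692, 0.038, 0.0573]
tcp_rot: [-0.0, 0.7, 0.714, -0.0]
force: [-0.5, 0.3, 1.3]
width: 0.0
cover [ 0.54903931 -0.0036799   0.06600806] ((555.4320678710938, -2.2328853607177734), (36.173484802246094, 50.25857925415039), 1.2450940608978271) [-0.02755486  0.02259567]
[0.56918066 0.0381065  0.05728905] [0.47159431 0.57656523 0.14534855] 9.85
```

View pics/cs3.png

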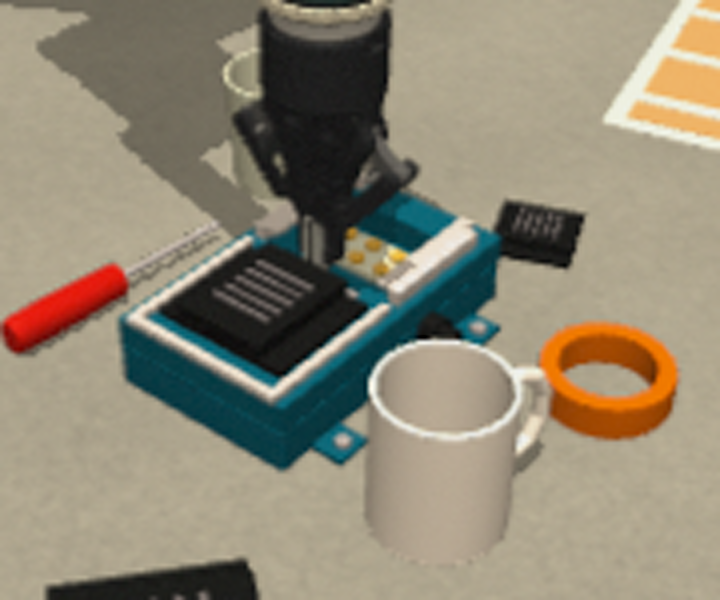

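The cover lies between the kerbs, the terminals are open, and the travel works out at about 97 mm. Backing off in +y, then up.

```bash
python3 -m crank '[[0,5,0,0,0],[0,10,0,0,0],[0,15,5,0,0],[0,10,25,0,0],[0,10,40,0,0],[0,20,45,0,0],[0,40,40,0,0],[0,40,10,0,0],[0,40,0,0,0],[0,0,0,0,0],[0,0,0,0,0],[0,0,0,0,0]]'
python3 look.py 4
python3 - <<'E'
from h import *
for n,c in [('t4','top'),('s4','scene')]:
    d=np.load('pics/%s.npz'%n)['d'];X=cloud(d,c)
    m=(abs(X[...,0]-.570)<.025)&(abs(X[...,1]+.015)<.035)&(d>0)&(X[...,2]<.09);q=X[m]
    A=np.c_[q[:,:2]-q[:,:2].mean(0),np.ones(len(q))];print(n,len(q),np.linalg.lstsq(A,q[:,2],rcond=None)[0].round(4))
a=np.load('pics/top0.npz')['p'];b=np.load('pics/t4.npz')['p']
for nm,(y0,y1,x0,x1) in dict(mug=(85,150,255,315),tape=(95,138,198,242),cup=(235,278,168,210),drv=(242,265,228,318)).items():
    print(nm,cv2.phaseCorrelate(a[y0:y1,x0:x1].mean(2),b[y0:y1,x0:x1].mean(2)))
E
```

```text
time_s: 11.05
position: [0.5685, 0.2232, 0.2174]
tcp_rot: [-0.0, 0.699, 0.715, -0.001]
force: [0.9, 0.2, 0.5]
width: 0.0003
cover [ 0.56845085 -0.01622759  0.06619224] ((567.9646606445312, -15.770149230957031), (63.29185485839844, 81.94474792480469), 1.2590960264205933) [-0.05659191  0.02347556]
[0.56885619 0.22251642 0.2173497 ] [ 0.34966957  0.07600029 -0.39551155] 11.15
t4 785 [0.0033 0.0003 0.0664]
s4 363 [-0.0099  0.0032  0.0678]
mug ((-0.031162291005966125, 0.00985643977867312), 0.9565629242898037)
tape ((0.528219592569414, 0.47166382362240356), 1.0125442477993036)
cup ((0.5336903894541614, 0.47475545632594773), 1.0069777877777641)
drv ((-0.059253440740846486, 0.0006410476620537509), 0.9434694926188764)
```

View pics/t4.png

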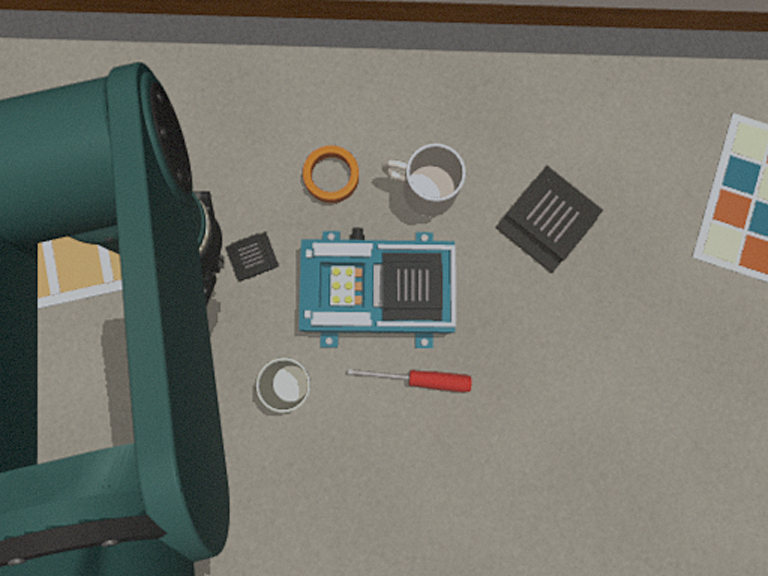

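View pics/cs4.png

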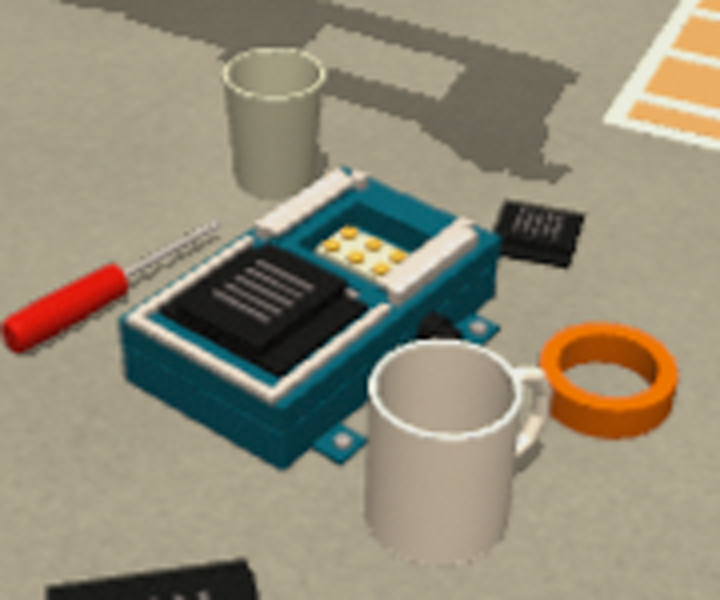

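The cover's centre is at y≈-0.016 world, about -0.049 in the box frame. It lies flat with its top at 66 mm, the tab showing at its +y end is still in, and the bystanders haven't moved. Handing in.

```bash
python3 -c "
from station import r
print(r.sign_off())"
```

```text
the job is handed in; nothing more can be done
None
```

The terminal box is open and the job is handed in. No verdict was reported, so the results below are from my own camera checks.

- **Tab:** I pressed it in with shut fingers until it met its hard stop (TCP at 48 mm, 18 N). Before the push, both cameras showed its top about 2 mm below the deck while the cover was still seated. I did not re-measure it afterwards, when the cover was lying over most of it.
- **Cover:** I pushed it about 98 mm towards -y by its end face, then backed off and lifted clear. In the last pictures its centre is at about y = -0.049 m in the box's frame, inside the -0.07 to -0.03 m limit. It lies flat, with its top at 66 mm and a fitted tilt of no more than about 0.01 rad, and the terminals are open.
- **Bystanders:** The mug, tape roll, cup and screwdriver moved less than one pixel (roughly 2 mm) between the first and last top pictures.
- **Disagreement:** One tab reading after pressing came out at 57 mm, against 48 to 50 mm from the other checks. I put it down to a no-reading depth pixel in that average; the medians from both cameras agreed that the tab was in.

The robot finished at about 11 s, clear of everything.

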